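# Run a fingertip round a canister lid to close its catches

### The arm

A 6-joint arm with a two-finger parallel gripper is mounted at the origin on the work surface; the furniture and walls round the work are solid. World frame = base frame: x ahead of the robot, y to its left, z up, the work surface at z = 0. Lengths are in m, angles in rad, forces in N, time in s.
With the tool pointing down it reaches from about 0.325 to 0.775 m from the base axis. Payload 5.5 kg.
Tool frame: the origin (TCP) lies between the finger pads; the fingertips stand 8 mm ahead of it and the grasp point (between the pads) lies 11 mm behind it (tcp_to_tips is the distance from the TCP to the fingertips, in m); z points along the fingers, y is the line along which they close (so a half turn about z gives the same grasp; the last joint's range is limited). The gripper opens to 88 mm and grips with 3 to 60 N. Pads are 20 mm wide; open, the fingers measure 115 mm over their backs; the gripper's body (75 mm by 178 mm) begins 61 mm behind the grasp point.
Start: joints at [-0.057, 0.091, 1.231, -0, 1.82, -0.057], TCP at [0.6, -0, 0.231] pointing down, gripper open.
Joint ranges: [-2.87, 2.87], [-0.86, 2.18], [0.17, 2.46], [-1.51, 4.65], [0.06, 2.69], [-2.65, 2.65]. Speed limits (rad/s): [2.57, 2.57, 3.01, 3.14, 3.14, 3.14].

### API

Orientations are given as a unit quaternion [w, x, y, z].
In Python, from bench import * gives the robot as it stands. Calls block until the motion is done:
- move_to(position, orientation): joint-space move of the TCP to a pose.
- move_l(position, speed=0.15, orientation=None): straight line of the TCP; orientation=None keeps the orientation; speed is the mean speed in m/s.
- movej(angles): joint-space move.
- gripper_open() and close(): open the fingers fully, or close them until they stop; the grip force is fixed at half the most.
- hold(seconds).
- inverse_kinematics(position, orientation): joint angles nearest the present ones, or None.
- state(): the state.
- get_image(name): name is "scene" or "side" or "wrist"; returns a dict with "frame" (384x512x3 uint8, blue, green, red), "depth" (384x512 float32, m along the optical axis (not along the pixel's ray), 0 where there is no reading), "camera_matrix" (3x3 intrinsics, pixels), "view" (4x4, takes a point from world to camera coordinates). Camera axes: x right, y up, looking along -z (the intrinsics and any distortion apply to the point x, -y, -z); pixel columns grow to the right and rows downward; lengths in m; the calibration is good to about 2 mm. A picture is of the moment at which its call begins.
A pose or a line that the arm cannot do raises IKError and nothing moves.
- job_done(): hands the job in; it is judged then, once.
The state is a dict: "time": time; "joint_pos": joint angles; "dq": joint speeds; "joint_torque": joint torques, N m; "ee_pos": TCP position; "ee_rot": TCP orientation; "ft_force": force on the tool from outside, world axes, zero at the start; "moment": the same for the moment, N m; "finger_gap": finger opening in m; "finger_force": force on a finger pad.
Only numpy, scipy, OpenCV 4.12 (cv2) and the standard library are available. Lean on these libraries where they do the work, as an engineer would, in place of code of your own. Each camera call takes 0.05 s, during which the arm holds its last target. There are 200 camera calls.

### The job

Close the round canister's lid: go round the rim with a fingertip and gently press all six steel catches fully down, one after another, starting with the catch next to the pull tab and following the row round to its other end. Only touch the canister: do not lift it, tip it or push it out of its place, and leave the things standing round it alone.

Things in the scene. Friction and masses are not known exactly. Their poses are not given: they have to be found in the camera images.
- canister: round white canister, loose, 1.5 to 2.7 kg, grey lid that cannot come off and gives 0.2 mm per N (4 mm at most) on its seal. Lid 188 mm across, its flat top 58 mm above the worktop; steel knob in its middle, 34 mm wide, up to 83 mm. Origin: centre of the underside; z up. Six steel catches stand on the lid 80 mm from the axis at 0, 45, 90, 135, 180, 225 degrees from the x axis (catch 1 to 6, counter-clockwise from above)
- tab (a point): middle of the pull tab, a flat grey tongue 30 mm wide with an upturned end that sticks out about 30 mm beyond the lid's edge at -42 degrees, that is, next to catch 1, the first of the row; 110 mm from the canister's axis, 56 mm above the worktop
- catch1_top (a point): centre of the top face of catch 1, a steel catch 18 mm wide (radially), about 50 mm long along the rim: flat top 12 mm long and a ramp of about 23 degrees down to the lid at either end. Up, the top is 10 mm above the lid (68 above the worktop), fully down 2 mm (60). It sinks straight down under about 1.5 N and stays where it is left
- catch2_top (a point): centre of the top face of catch 2, like catch 1
- catch3_top (a point): centre of the top face of catch 3, like catch 1
- catch4_top (a point): centre of the top face of catch 4, like catch 1
- catch5_top (a point): centre of the top face of catch 5, like catch 1
- catch6_top (a point): centre of the top face of catch 6, like catch 1
- catch1 (a joint): how far catch 1 is pressed, m: 0 up, 0.008 fully down
- catch2 (a joint): how far catch 2 is pressed, m: 0 up, 0.008 fully down
- catch3 (a joint): how far catch 3 is pressed, m: 0 up, 0.008 fully down
- catch4 (a joint): how far catch 4 is pressed, m: 0 up, 0.008 fully down
- catch5 (a joint): how far catch 5 is pressed, m: 0 up, 0.008 fully down
- catch6 (a joint): how far catch 6 is pressed, m: 0 up, 0.008 fully down
- salt_shaker: salt shaker, 44 mm wide, 90 mm high, loose; origin at the centre of its underside
- matchbox: matchbox lying flat, 37 x 56 x 17 mm, loose; origin at the centre of its underside
- espresso_cup_1: white espresso cup, 64 mm wide, 87 mm with its handle, 50 mm high, loose; origin at the centre of its underside
Mind the look-alikes: they are no part of the job. Of the things that look like the canister, the larger one is meant.

How it is judged:
At the end, for the whole second after the job is handed in: All six catches are down (at least 5.5 of 8 mm), the canister stands still and upright within 30 mm of where it was (value of joint each of catch1, catch2, catch3, catch4, catch5, catch6 above 0.0055 m and linear speed of canister below 0.01 m/s and distance of canister from where it was at the start of the episode below 0.03 m and angle between canister's own z axis and vertical below 0.05 rad); the robot touches nothing.
It fails at once if a catch is pressed down (more than 5.5 mm) while the one before it in the row is still up (less than 4 mm) ((value of joint catch2 above 0.0055 m and value of joint catch1 below 0.004 m) or (value of joint catch3 above 0.0055 m and value of joint catch2 below 0.004 m) or (value of joint catch4 above 0.0055 m and value of joint catch3 below 0.004 m) or (value of joint catch5 above 0.0055 m and value of joint catch4 below 0.004 m) or (value of joint catch6 above 0.0055 m and value of joint catch5 below 0.004 m)).
It fails at once if the canister is lifted or tipped (10 mm, 0.15 rad) (height (world z) of canister above 0.01 m or angle between canister's own z axis and vertical above 0.15 rad).
It fails at once if the canister is shoved more than 30 mm from its place (distance of canister from where it was at the start of the episode above 0.03 m).
It fails at once if the fingers press on the canister with more than 45 N (contact force between the fingers and canister above 45 N).
It fails at once if a thing standing near the canister is moved more than 25 mm or tipped (distance of any of salt_shaker, matchbox, espresso_cup_1 from where it was at the start of the episode above 0.025 m or angle between any of salt_shaker, matchbox, espresso_cup_1's own z axis and vertical above 0.3 rad).
It also fails if it takes over 54 s, if anything falls off the work surface, if the arm or the gripper's body presses on something with over 40 N, if the wrist force passes 120 N, or if a joint passes its speed limit or range.

## Working session

There is one attempt and no reset: what is moved stays moved. The work goes in short steps, each a Python script; the robot and the scene stay as the last script left them, time stands still between calls to the robot, and variables do not carry over. Pictures are saved under pics/ and viewed, at most 10 in all, crops included, and the job is handed in when it is done.

```bash
mkdir -p pics; ls
cat > h.py <<'E'
from bench import *
import numpy as np, cv2
def cloud(im):
    d=im["depth"];K=im["camera_matrix"];v,u=np.mgrid[:d.shape[0],:d.shape[1]]
    p=np.stack([(u-K[0,2])/K[0,0]*d,-(v-K[1,2])/K[1,1]*d,-d],-1)
    V=np.array(im["view"]);w=(p-V[:3,3])@V[:3,:3]
    w[d<=0]=np.nan
    return w
E
python3 - <<'E'
from h import *
for n in("scene","wrist"):
    im=get_image(n);cv2.imwrite(f"pics/{n}0.png",im["frame"]);np.savez(f"{n}0.npz",c=cloud(im),f=im["frame"])
print(state()["time"],state()["ee_rot"])
E
```

```text
pics
0.1 [-6.50915913e-04  7.07097546e-01  7.07115492e-01 -5.63400185e-04]
```

View pics/scene0.png

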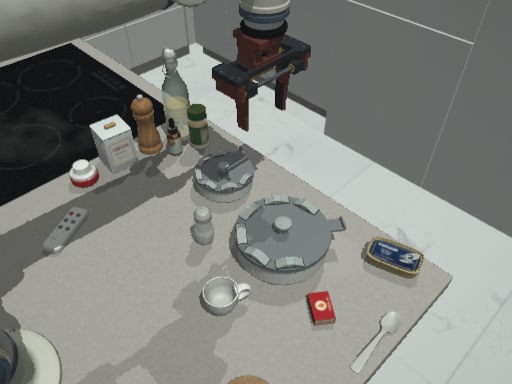

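View pics/wrist0.png

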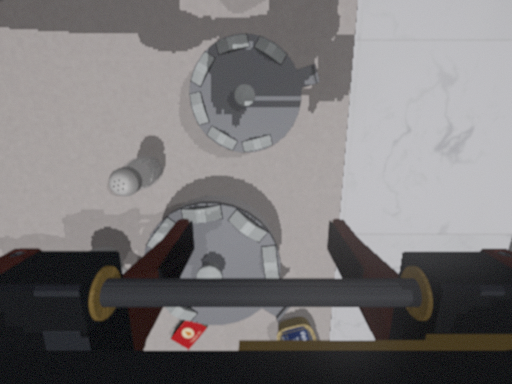

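The scene view shows the large canister at about (283,235): knob at (283,224), tab at (337,224). The salt shaker is at (203,225), the cup at (222,295) and the matchbox at (321,307). The smaller look-alike is at (223,175).

Run:
```python
from h import *
from scipy.optimize import least_squares
D=np.load("scene0.npz");c=D["c"];print("knob",c[222:228:3,280:287:3].round(3).tolist(), "tab",c[222:228:2,336:342:2].round(3).tolist())
k=c[224,283,:2]
P=c.reshape(-1,3);P=P[np.isfinite(P).all(1)]
r=np.hypot(*(P[:,:2]-k).T)
kn=P[(r<.03)&(P[:,2]>.078)&(P[:,2]<.09)];print("knobtop",len(kn),kn.mean(0),(kn.max(0)+kn.min(0))/2)
top=P[(r<.12)&(abs(P[:,2]-.058)<.004)];print("lid z",np.median(top[:,2]))
# model-based fit: z map of lid with six catches, over (x,y,theta,dz)
Q=P[(r<.105)&(r>.02)&(P[:,2]>.052)&(P[:,2]<.075)]
def model(q,p):
    d=q[:,:2]-p[:2];R=np.hypot(*d.T);a=np.arctan2(d[:,1],d[:,0])-p[2]
    z=np.full(len(q),.058)
    for k in range(6):
        b=(a-k*np.pi/4+np.pi)%(2*np.pi)-np.pi
        s=abs(R*np.sin(b)); rad=R*np.cos(b)-.08
        h=np.clip((.025-s)/.019*.010,0,.010)*np.clip((.0105-abs(rad))/.003,0,1)
        z=np.maximum(z,.058+h)
    return z
best=None
for t0 in np.arange(0,2*np.pi,np.pi/16):
    f=lambda p:model(Q,p)+p[3]-Q[:,2]
    s=least_squares(f,[*k,t0,0],loss="soft_l1",f_scale=.002,x_scale=[.005,.005,.05,.001],diff_step=1e-3)
    if best is None or s.cost<best.cost:best=s
print(best.x,best.cost,len(Q),np.abs(best.fun).mean())
x,y,t,dz=best.x
for i in range(6):
    a=t+i*np.pi/4;p=np.array([x+.08*np.cos(a),y+.08*np.sin(a)])
    n=P[np.hypot(*(P[:,:2]-p).T)<.005];print(i+1,p.round(4),len(n),np.median(n[:,2]).round(4))
a=t-np.radians(42);print("tab",x+.11*np.cos(a),y+.11*np.sin(a))
# rendered overhead height map
S=2000;im=np.zeros((520,520),np.uint8)
for q in P:
    i=int((q[0]-x)*S)+260;j=int((q[1]-y)*S)+260
    if 0<=i<520 and 0<=j<520: cv2.circle(im,(519-j,519-i),2,int(np.clip(q[2]*2500,20,255)),-1)
cv2.circle(im,(260,260),188,255,1)
for i in range(6):
    a=t+i*np.pi/4;cv2.putText(im,str(i+1),(int(260-160*np.sin(a)),int(260-160*np.cos(a))),0,.5,0,2)
cv2.imwrite("pics/map.png",im)
```

```text
knob [[[0.528, -0.121, 0.08], [0.531, -0.126, 0.082], [0.535, -0.13, 0.082]], [[0.524, -0.125, 0.079], [0.526, -0.131, 0.081], [0.533, -0.132, 0.077]]] tab [[[0.625, -0.183, 0.054], [0.626, -0.187, 0.056], [0.629, -0.189, 0.056]], [[0.621, -0.186, 0.054], [0.624, -0.188, 0.053], [0.626, -0.192, 0.055]], [[0.617, -0.189, 0.053], [0.618, -0.193, 0.055], [0.62, -0.196, 0.056]]]
knobtop 142 [ 0.53169895 -0.12556553  0.0798009 ] [ 0.53242879 -0.12474866  0.08030343]
lid z 0.05653736435429198
[ 0.53299016 -0.12410861  0.1178298  -0.00165232] 0.004691502139269303 5452 0.0011362604228046262
1 [ 0.6124 -0.1147] 14 0.0661
2 [ 0.5825 -0.0613] 12 0.0661
3 [ 0.5236 -0.0447] 14 0.0652
4 [ 0.4702 -0.0746] 18 0.0651
5 [ 0.4535 -0.1335] 21 0.0653
6 [ 0.4835 -0.1869] 21 0.0656
tab 0.6228220104664827 -0.18759277520684314
```

View pics/map.png

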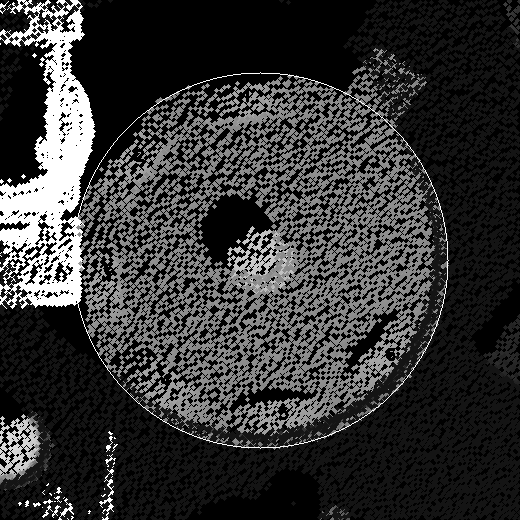

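The fit agrees with the tab I saw and with the knob, so I'll press catch 1 first, watching the force.

```bash
cat >> h.py <<'E'
C=np.array([.5328,-.1243]);TH=.118;TIP=.008
def press(i,depth=.0597):
    a=TH+(i-1)*np.pi/4;p=C+.08*np.array([np.cos(a),np.sin(a)])
    go=lambda z,s:move_l([*p,z+TIP],s)
    go(.085,.12);go(.071,.06);f0=np.array(state()["ft_force"])
    for z in(.066,.063,.061,depth):
        go(z,.02);s=state();f=np.array(s["ft_force"])-f0
        print(i,z,np.round(s["ee_pos"][2]-TIP,4),f.round(1))
        if np.linalg.norm(f)>15:print("force stop");break
    go(.085,.1)
E
python3 - <<'E'
from h import *
close()
q=state()["ee_rot"];move_to([.6122,-.1149,.11],q)
press(1);print(state()["time"],state()["finger_gap"])
E
```

```text
1 0.066 0.0661 [ 0.2 -0.4  1.4]
1 0.063 0.0629 [-0.6 -0.7  1.2]
1 0.061 0.0609 [-0.8 -0.6 -0.1]
1 0.0597 0.0599 [-0.9 -0.6  3.1]
4.425 0.00027426488756386526
```

Run:
```python
from h import *
for i in range(2,7):press(i,.0594)
p=np.array(state()["ee_pos"]);move_l([*p[:2],.2],.2);move_l([.5,.2,.25],.25)
im=get_image("scene");c=cloud(im);P=c.reshape(-1,3);P=P[np.isfinite(P).all(1)]
cv2.imwrite("pics/end.png",cv2.resize(im["frame"][170:310,190:360],None,fx=4,fy=4,interpolation=cv2.INTER_CUBIC))
for i in range(6):
    a=TH+i*np.pi/4;q=C+.08*np.array([np.cos(a),np.sin(a)])
    n=P[np.hypot(*(P[:,:2]-q).T)<.005];print(i+1,len(n),np.median(n[:,2]).round(4))
k=P[(np.hypot(*(P[:,:2]-C).T)<.03)&(P[:,2]>.078)&(P[:,2]<.09)];print(k.mean(0),state()["time"])
```

```text
2 0.066 0.0661 [ 0.3  0.4 -0.8]
2 0.063 0.0629 [-0.7 -0.1 -0.1]
2 0.061 0.0608 [ 0.7 -0.9  0.1]
2 0.0594 0.0598 [-0.1 -0.4  2.5]
3 0.066 0.0661 [-0.9 -0.  -0.4]
3 0.063 0.063 [0.2 1.1 0.4]
3 0.061 0.0609 [ 0.3 -0.   1.4]
3 0.0594 0.0597 [-1.1  0.2  3.8]
4 0.066 0.0661 [ 0.  -1.1 -0.2]
4 0.063 0.0629 [ 0.3 -1.4  0.8]
4 0.061 0.0609 [-0.1 -0.7  1.3]
4 0.0594 0.0597 [-0.7  0.5  3.2]
5 0.066 0.066 [ 0.2 -1.3  0.5]
5 0.063 0.0629 [ 0.7 -0.3  1.3]
5 0.061 0.0609 [ 1.  -2.4  0.6]
5 0.0594 0.0597 [-0.4 -0.4  3.5]
6 0.066 0.0661 [ 0.6 -0.7 -0.8]
6 0.063 0.0629 [ 0.8 -0.1 -0.1]
6 0.061 0.0609 [1.1 0.7 0.3]
6 0.0594 0.0597 [-1.3  0.9  2.6]
1 15 0.0585
2 14 0.0584
3 15 0.0582
4 15 0.0578
5 22 0.0581
6 17 0.0585
[ 0.53212872 -0.12502148  0.07974191] 20.125
```

View pics/end.png

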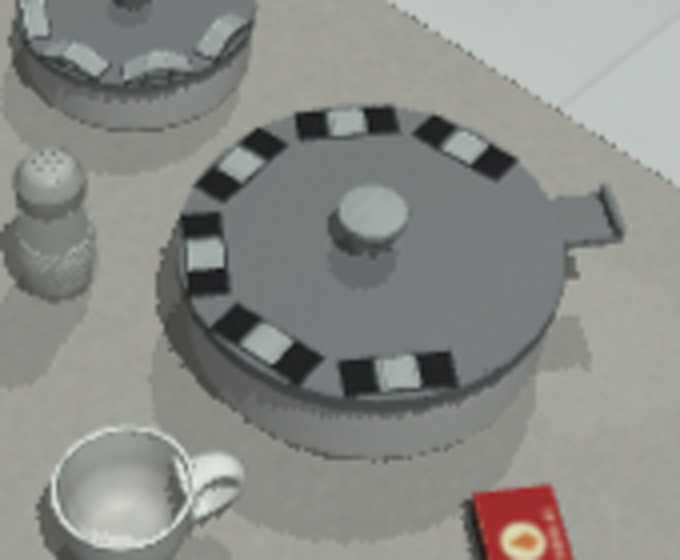

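All six catches are down, at about 60 mm once the camera's −1.6 mm offset is allowed for. The canister has not moved (knob at (372,215) in the crop), and the shaker, cup and matchbox look untouched.

```bash
python3 -c "
from h import *
print(job_done())"
```

```text
the job is handed in; nothing more can be done
None
```

The job is handed in: all six catches are pressed fully down in order from the tab, and the canister and the things round it have not moved; the system did not return a verdict.

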